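# Touch off the quill with the inner fine-feed knob and lock it

### The job

On the green touch-off stand, turn only the small inner knob clockwise to feed the quill down until its sprung foot bears snugly on the plate in the vise, with about 10 newtons and never more than 20, without shifting the wide zero-set ring around the knob. Then swing the clamping lever counterclockwise (seen from above) all the way to its stop to lock the quill, let go, and leave the things lying about alone.

Things in the scene. Friction and masses are not known exactly. Their poses are not given: they have to be found in the camera images.
- stand: Fixed green stand. Origin: centre of the underside of its base (240 x 320 x 20 mm), on the table; z up, y along the base's long side. Its head is a beam along y, flat top 195 mm above the table. The concentric knobs stand on it at local y = -60 mm, the lever's pivot at +70 mm. Below the knobs a sprung foot hangs 6 to 14 mm above a plate in a vise; that gap differs each time and is not measured.
- knob_center (a point): Centre (on the vertical axis, half-way up) of the inner fine-feed knob: round knurled steel, 32 mm in diameter, free from 13 mm below this point (the ring's top face, 209 mm above the table) to 13 mm above it. It stays at its height as it turns. Keep the fingertips a few mm above the ring.
- fine_knob (a joint): Angle of the inner knob, rad: 0 at the start, clockwise from above to 3.0. One rad feeds the quill down 8 mm. Turning takes 0.17 N m of friction plus 0.008 N m per newton on the foot: 4 N at first touch, then 32 N per rad, so 10 N comes 0.19 rad past touch with 0.08 N m more moment. It stays where left; at rest friction leaves an offset in the felt moment, much the same after equal small steps.
- quill: Steel quill, a vertical cylinder 34 mm in diameter under the head, right below the knobs. Origin on its axis at its lower end, 18 mm above the underside of its sprung foot (a 20 mm disc on a 10 mm stem) while the foot is free. It moves straight down with the inner knob; the foot yields upwards into it when it bears on the plate.
- ring_mark (a point): Index mark on the outer zero-set ring: an aluminium ring 72 mm in diameter and 12 mm high round the foot of the inner knob, on the same axis, top face 209 mm above the table. This point lies on the top face, 34 mm from the axis. The ring turns easily (0.04 N m), starts at any of many angles and must stay as it is.
- lock_lever (a joint): Angle of the clamping lever, rad: 0 to 0.15 at the start (unlocked), grows counterclockwise seen from above, 1.1 at the stop (locked). Takes 0.25 N m (about 3.5 N at the post) and stays where it is left.
- lever_post (a point): Half-way up the lever's upright round black handle post, 16 mm in diameter, 75 mm from the lever's axis. The post is free from 15 mm below this point (the top of the flat lever arm, 215 mm above the table) to 20 mm above it. The arm, 12 mm wide, runs from here to the pivot.
- lever_pivot (a point): Point on the lever's vertical axis, at the height of lever_post. The pivot's hub, 28 mm in diameter, ends 14 mm below this point.
- offcut: Bystander: aluminium plate 100 x 70 x 25 mm lying on the table; origin at the centre of its underside.
- chuck: Bystander: steel drill chuck standing on the table, 50 mm in diameter, 66 mm high; origin at the centre of its underside.
- tray: Bystander: black open tray 220 x 110 x 30 mm on the table; origin at the centre of its underside.
- brush: Bystander: bench brush lying on the table.

How it is judged:
On the way, in this order (a step that is already met when the one before it is completed fails the run):
1. the foot bears on the plate with 5.5 to 17 N, fed down by the inner knob (contact force between quill and anything else between 5.5 and 17 N and value of joint fine_knob above 0.6 rad), for 0.3 s.
2. the clamping lever is swung to its stop (value of joint lock_lever above 0.98 rad), for 0.2 s.
At the end, for the whole second after the job is handed in: The foot bears on the plate with 5.5 to 17 N, the lever stands within 0.12 rad of its stop, and the zero-set ring's mark is within 3 mm (about 5 degrees) of where it was (all of step 1 and value of joint lock_lever above 0.98 rad and distance of ring_mark from where it was at the start of the episode below 0.003 m); the robot touches nothing.
It fails at once if the foot is forced onto the plate with more than 22 N (contact force between quill and anything else above 22 N).
It fails at once if the zero-set ring is shifted: its mark moves more than 3 mm (distance of ring_mark from where it was at the start of the episode above 0.003 m).
It fails at once if a bystander is moved more than 20 mm (distance of any of offcut, chuck, tray, brush from where it was at the start of the episode above 0.02 m).
It also fails if it takes over 72 s, if anything falls off the work surface, if the arm or the gripper's body presses on something with over 40 N, if the wrist force passes 120 N, or if a joint passes its speed limit or range.

### The arm

A 6-joint arm with a two-finger parallel gripper is mounted at the origin on the work surface. World frame = base frame: x ahead of the robot, y to its left, z up, the work surface at z = 0. Lengths are in m, angles in rad, forces in N, time in s.
With the tool pointing down it reaches from about 0.275 to 0.975 m from the base axis. Payload 8.4 kg.
Tool frame: the origin (TCP) lies at the very end of the fingers, on their centre line; the grasp point (between the pads) lies 19 mm behind it; z points along the fingers, y is the line along which they close (so a half turn about z gives the same grasp; the last joint's range is limited). The gripper opens to 92 mm and grips with 3 to 60 N. Pads are 20 mm wide; open, the fingers measure 128 mm over their backs; the gripper's body (75 mm by 189 mm) begins 69 mm behind the grasp point.
Start: joints at [1.14, 0.353, 1.633, -0, 1.155, -0.002], TCP at [0.26, 0.568, 0.215] pointing down, gripper open.
Joint ranges: [-2.63, 2.63], [-0.92, 2.1], [0.06, 2.66], [-1.3, 4.44], [0, 2.69], [-3.02, 3.02]. Speed limits (rad/s): [2.22, 2.22, 2.79, 3.14, 3.14, 3.14].

### API

Orientations are given as a unit quaternion [x, y, z, w].
In Python, from bench import robot gives the robot as it stands.
- The arm moves only by the tool step_arm, never from a script. Its argument "motion" is a list of rows, each an object with "twist": the turn, a rotation vector about the world's x, y, z in degrees, a list of three; "xyz": the shift along the world's x, y, z in cm, a list of three; "gripper": the opening, from 0 (shut) to 1 (fully open). A call has 1 to 20 rows; each row shifts and turns the commanded pose from where the row before left it; what a row does not reach is not made up. A row lasts 1/12 s, in which the tool goes at most 41.7 mm and 7.16 degrees, less where a joint would pass 70% of its speed; a pose out of reach is approached as far as the arm can. A call with a gripper value outside its range is refused whole. The fingers move at their own pace and stop on an object; "grip_force" is the grip in N (left out, the last holds). Time passes only in rows, so rows that do not move let the fingers close. It gives the time, the measured TCP pose, the force, the opening and the grip force at its end, in the units of the state.
- robot.sense(): the state, without advancing time (a new reading comes with each control period).
- robot.camera(name): name is "scene" or "top" or "wrist"; returns the picture (480x640x3 uint8, blue, green, red); there is no depth.
- robot.camera_info(name): a dict with "K" (3x3 intrinsics, pixels), "rvec" (rotation vector, rad) and "tvec" (3), from world to camera coordinates, as OpenCV has them. Camera axes: x right, y down, z forward; pixel columns grow to the right and rows downward; lengths in m; the calibration is good to about 2 mm. A picture is of the moment at which its call begins: read the wrist's pose just before it. camera_info takes no time and is no camera call; for the wrist camera it gives the pose at the moment of the call.
- robot.job_done(): hands the job in; it is judged then, once.
The state is a dict: "t": time; "q": joint angles; "joint_velocities": joint speeds; "tau": joint torques, N m; "position": TCP position; "orientation": TCP orientation; "contact_force": force on the tool from outside, world axes, zero at the start; "moment": the same for the moment, N m; "gripper_width": opening from 0.0 (shut) to 1.0 (fully open); "grasp_force": force on a finger pad.
Only numpy, scipy, OpenCV 4.12 (cv2) and the standard library are available. Lean on these libraries where they do the work, as an engineer would, in place of code of your own. Each camera call takes 0.05 s, during which the arm holds its last target. There are 200 camera calls.

## Working session

There is one attempt and no reset: what is moved stays moved. The work goes in short steps, Python scripts to look and compute and a tool call to move; the robot and the scene stay as the last step left them, time stands still between calls to the robot, and variables do not carry over. Pictures are saved under pics/ and viewed, at most 10 in all, crops included, and the job is handed in when it is done.

Besides the shell and the picture viewer there is one more tool, called after ">>>" by a JSON object that holds its "method" and its "body". step_arm: Moves the arm, as the interface text tells. Its arguments: {"type":"object","properties":{"motion":{"type":"array","items":{"type":"object","properties":{"twist":{"type":"array","items":{"type":"number"}},"xyz":{"type":"array","items":{"type":"number"}},"gripper":{"type":"number"}}}},"grip_force":{"type":"number"}},"required":["motion"]}

```bash
mkdir -p pics; ls; python3 - <<'E'
from bench import robot
import cv2
s=robot.sense();print(s)
a=robot.camera("top");cv2.imwrite("pics/top.png",a)
b=robot.camera("scene");cv2.imwrite("pics/scene.png",b)
for n in("top","scene","wrist"):print(n,robot.camera_info(n))
E
```

```text
pics
{'t': 0.0, 'q': array([ 1.13956041e+00,  3.53662524e-01,  1.63412003e+00, -1.66892949e-05,
        1.15523904e+00, -2.40375101e-03]), 'joint_velocities': array([-0.00135358, -0.00031491,  0.00169453, -0.00052169,  0.00137567,
       -0.00022865]), 'tau': array([ 1.37402825e-03, -5.93828452e+01, -3.34232783e+01,  6.99770031e-02,
        2.31901521e-02, -9.31820432e-05]), 'position': array([0.25967626, 0.5679446 , 0.21386078]), 'orientation': array([ 2.12773566e-01,  9.77101274e-01, -6.99383732e-04, -1.46247045e-04]), 'contact_force': array([ 0.60074357, -0.16245402,  0.36650532]), 'moment': array([ 0.04659431, -0.01012435,  0.00333079]), 'grasp_force': 0.0, 'gripper_width': 0.9961521199345107}
top {'K': array([[478.33293308,   0.        , 323.39071097],
       [  0.        , 478.33293308, 239.3160123 ],
       [  0.        ,   0.        ,   1.        ]]), 'rvec': array([ 2.18107672, -2.23099351,  0.06072882]), 'tvec': array([0.03127144, 0.52435729, 1.28160691])}
scene {'K': array([[484.79493151,   0.        , 318.83323993],
       [  0.        , 484.79493151, 243.86320571],
       [  0.        ,   0.        ,   1.        ]]), 'rvec': array([ 2.21519115,  1.17161718, -0.41340267]), 'tvec': array([-0.3059906 , -0.23158591,  1.50026896])}
wrist {'K': array([[358.41991851,   0.        , 322.68706945],
       [  0.        , 358.41991851, 243.06965398],
       [  0.        ,   0.        ,   1.        ]]), 'rvec': array([-2.45658573, -1.57525163, -0.19984178]), 'tvec': array([-0.62436082, -0.02650761,  0.3924628 ])}
```

View pics/top.png

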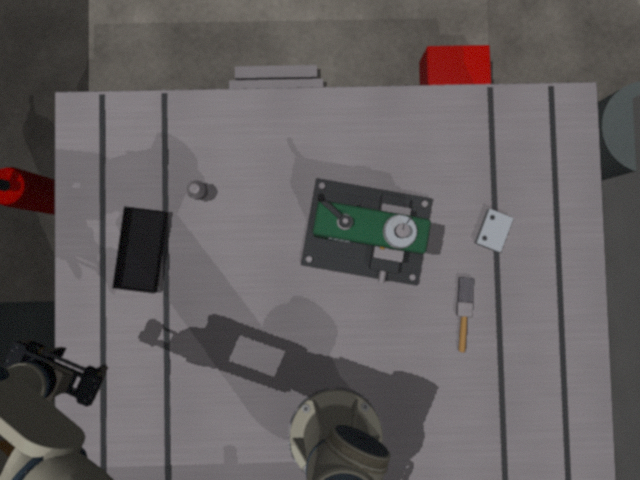

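View pics/scene.png

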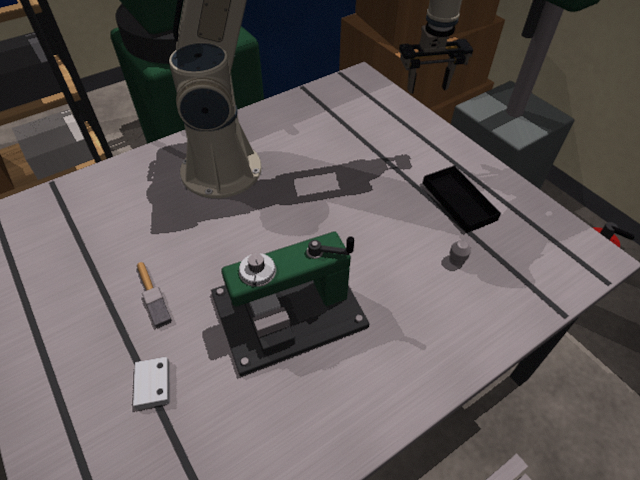

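Top view: ring centre ≈(400,232), pivot ≈(345,221), post ≈(321,198). The scene view agrees: ring ≈(257,268), pivot ≈(315,246), post ≈(350,244).

```bash
cat > h.py <<'E'
import numpy as np,cv2
from bench import robot
def ray(info,uv,z):
    K=info["K"];R=cv2.Rodrigues(np.array(info["rvec"]))[0];t=np.array(info["tvec"])
    c=-R.T@t
    n=cv2.undistortPoints(np.array([[uv]],float),K,None)[0,0]
    d=R.T@np.array([*n,1]);return c+d*(z-c[2])/d[2]
def proj(info,P):
    return cv2.projectPoints(np.array(P,float).reshape(-1,3),info["rvec"],info["tvec"],info["K"],None)[0][:,0]
E
python3 - <<'E'
from h import *
T=robot.camera_info("top");S=robot.camera_info("scene")
for n,z,a,b in(("ring",.209,(400,232),(257,269)),("pivot",.216,(345,221),(315,246)),("post",.25,(321,198),(350,239))):
    print(n,ray(T,a,z).round(4),ray(S,b,z).round(4))
W=robot.camera_info("wrist");R=cv2.Rodrigues(W["rvec"])[0];print("wrist cam pos",-R.T@W["tvec"],R)
E
```

```text
ring [ 0.5294 -0.1541  0.209 ] [ 0.5421 -0.1544  0.209 ]
pivot [ 0.5569 -0.0281  0.216 ] [ 0.5636 -0.0244  0.216 ]
post [0.6063 0.0257 0.25  ] [0.6115 0.0304 0.25  ]
wrist cam pos [0.19407549 0.59890411 0.38497364] [[ 0.41751393  0.90866769 -0.00226825]
 [ 0.87931579 -0.40339546  0.25313205]
 [ 0.22909791 -0.10768067 -0.96742908]]
```

>>> {"method": "step_arm", "body": {"motion": [{"xyz":[1.8,-3.5,0.6],"gripper":1},{"xyz":[1.8,-3.5,0.6]},{"xyz":[1.8,-3.5,0.6]},{"xyz":[1.8,-3.5,0.6]},{"xyz":[1.8,-3.5,0.6]},{"xyz":[1.8,-3.5,0.6]},{"xyz":[1.8,-3.5,0.6]},{"xyz":[1.8,-3.5,0.6]},{"xyz":[1.8,-3.5,0.6]},{"xyz":[1.8,-3.5,0.6]},{"xyz":[1.8,-3.5,0.6]},{"xyz":[1.8,-3.5,0.6]},{"xyz":[1.8,-3.5,0.6]},{"xyz":[1.8,-3.5,0.6]},{"xyz":[1.8,-3.5,0.6]},{"xyz":[1.8,-3.5,0.6]},{"xyz":[1.8,-3.5,0.6]},{"xyz":[1.8,-3.5,0.6]},{"xyz":[1.8,-3.5,0.6]},{"xyz":[1.8,-3.5,0.6]}]}}

```text
validation failed for argument at $.mo...
```

>>> {"method": "step_arm", "body": {"motion": [{"xyz":[0,0,0]},{"xyz":[0,0,0]},{"xyz":[0,0,0]}]}}

```text
validation failed for argument at $.mo...
```

```bash
python3 - <<'E'
from h import *
import pickle
W=robot.camera_info("wrist");s=robot.sense();a=robot.camera("wrist");cv2.imwrite("pics/w1.png",a)
pickle.dump((W,s),open("w1.pkl","wb"))
print(s["t"],s["position"],s["orientation"],s["contact_force"],s["moment"],s["q"])
for P in((.535,-.154,.209),(.56,-.027,.216),(.608,.028,.25)):print(proj(W,P))
E
```

```text
0.1 [0.25966498 0.56803494 0.21396299] [ 2.12761234e-01  9.77104041e-01 -5.77208332e-04 -1.33055153e-04] [-0.10801078 -0.27464696 -0.69491341] [-0.00747199 -0.01538575  0.02749277] [ 1.13962183e+00  3.53553266e-01  1.63404055e+00  1.26680743e-05
  1.15518348e+00 -2.37948093e-03]
[[-266.37328669  851.22941439]]
[[-150.62374995  848.38232932]]
[[-109.13884793  942.84358853]]
```

View pics/w1.png

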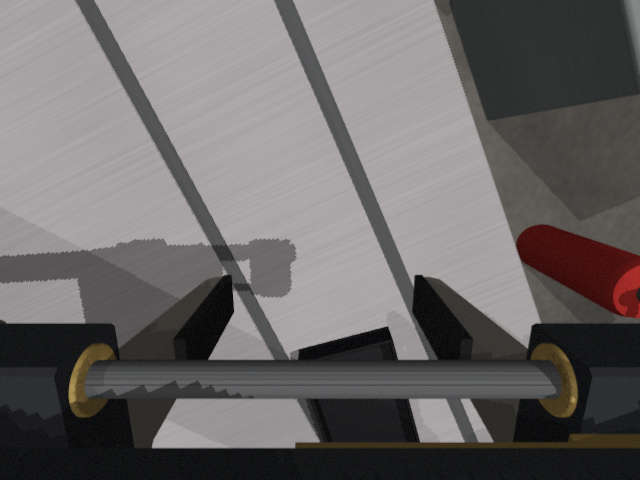

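The picture shows the tray and finger tips (row ≈280): the move was refused for lacking fields, so the arm is still at the start.

>>> {"method": "step_arm", "body": {"motion": [{"twist":[0,0,0],"xyz":[1.8,-3.5,0.6],"gripper":1},{"twist":[0,0,0],"xyz":[1.8,-3.5,0.6],"gripper":1},{"twist":[0,0,0],"xyz":[1.8,-3.5,0.6],"gripper":1},{"twist":[0,0,0],"xyz":[1.8,-3.5,0.6],"gripper":1},{"twist":[0,0,0],"xyz":[1.8,-3.5,0.6],"gripper":1},{"twist":[0,0,0],"xyz":[1.8,-3.5,0.6],"gripper":1},{"twist":[0,0,0],"xyz":[1.8,-3.5,0.6],"gripper":1},{"twist":[0,0,0],"xyz":[1.8,-3.5,0.6],"gripper":1},{"twist":[0,0,0],"xyz":[1.8,-3.5,0.6],"gripper":1},{"twist":[0,0,0],"xyz":[1.8,-3.5,0.6],"gripper":1},{"twist":[0,0,0],"xyz":[1.8,-3.5,0.6],"gripper":1},{"twist":[0,0,0],"xyz":[1.8,-3.5,0.6],"gripper":1},{"twist":[0,0,0],"xyz":[1.8,-3.5,0.6],"gripper":1},{"twist":[0,0,0],"xyz":[1.8,-3.5,0.6],"gripper":1},{"twist":[0,0,0],"xyz":[1.8,-3.5,0.6],"gripper":1},{"twist":[0,0,0],"xyz":[1.8,-3.5,0.6],"gripper":1},{"twist":[0,0,0],"xyz":[1.8,-3.5,0.6],"gripper":1},{"twist":[0,0,0],"xyz":[1.8,-3.5,0.6],"gripper":1},{"twist":[0,0,0],"xyz":[1.8,-3.5,0.6],"gripper":1},{"twist":[0,0,0],"xyz":[1.8,-3.5,0.6],"gripper":1}], "grip_force": 40}}

```text
t: 1.82
position: [0.6202, -0.1335, 0.3347]
orientation: [0.213, 0.977, 0.0, -0.0]
contact_force: [-0.1, -0.8, 0.4]
gripper_width: 0.998
grasp_force: 0.0
```

>>> {"method": "step_arm", "body": {"motion": [{"twist":[0,0,0],"xyz":[0,0,0],"gripper":1},{"twist":[0,0,0],"xyz":[0,0,0],"gripper":1},{"twist":[0,0,0],"xyz":[0,0,0],"gripper":1}]}}

```text
t: 2.07
position: [0.6193, -0.1312, 0.3339]
orientation: [0.213, 0.977, 0.0, -0.001]
contact_force: [-0.2, 0.5, 0.2]
gripper_width: 1.002
grasp_force: 0.0
```

```bash
python3 - <<'E'
from h import *
import pickle
W=robot.camera_info("wrist");s=robot.sense();a=robot.camera("wrist");cv2.imwrite("pics/w2.png",a)
pickle.dump((W,s),open("w2.pkl","wb"))
print(s["t"],s["position"],s["orientation"],s["contact_force"],s["moment"],s["q"])
for P in((.535,-.154,.209),(.56,-.027,.216),(.608,.028,.25)):print(proj(W,P))
E
```

```text
2.0667 [ 0.61928468 -0.13122837  0.33385805] [ 2.13058955e-01  9.77039018e-01  2.03146413e-04 -7.72850919e-04] [-0.15785292  0.48501043  0.19008585] [-0.00833272  0.0579345  -0.05073481] [-2.11417337e-01  2.81609798e-01  1.47006380e+00  4.18076687e-04
  1.39146342e+00 -1.35287894e+00]
[[252.84660091 156.55071128]]
[[414.12449638 115.72698934]]
[[526.65760864 142.94537336]]
```

View pics/w2.png

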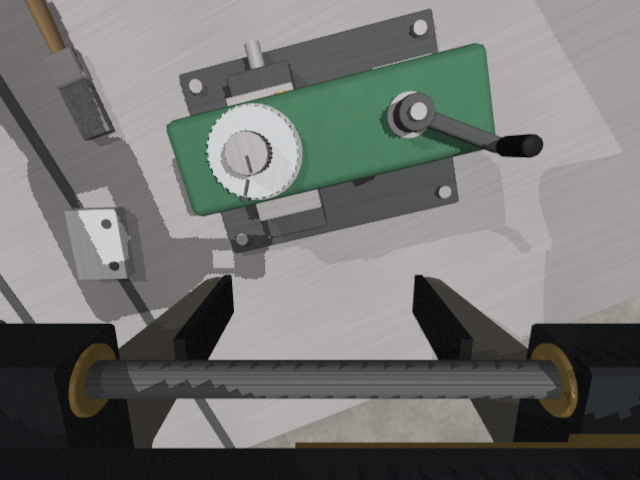

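The wrist view shows the ring centred ≈(254,151), knob top ≈(246,153), ring mark ≈(247,186), pivot hub ≈(416,111), post top ≈(532,146). I refine these by fitting.

```bash
python3 - <<'E'
from h import *
import pickle
from scipy.optimize import least_squares
W,s=pickle.load(open("w2.pkl","rb"));a=cv2.imread("pics/w2.png")
T=robot.camera_info("top")
hsv=cv2.cvtColor(a,cv2.COLOR_BGR2HSV)
# beam: green mask incl. ring edge radii search: bright-vs-green border
g=((hsv[...,0]>60)&(hsv[...,0]<95)&(hsv[...,1]>110)).astype(np.uint8)
pts=[]
for th in np.linspace(0,2*np.pi,180,endpoint=False):
    r=np.arange(36,60,.25);u=(254+r*np.cos(th));v=(151.5+r*np.sin(th))
    m=g[v.round().astype(int),u.round().astype(int)]
    i=np.argmax(m)
    if m[i] and m[i:i+6].all() and i>0:pts.append((u[i],v[i]))
pts=np.array(pts);print(len(pts))
th=np.linspace(0,2*np.pi,200)
def f(p):
    P=np.array([ray(W,q,.203) for q in pts]);return np.hypot(P[:,0]-p[0],P[:,1]-p[1])-p[2]
o=least_squares(f,[.535,-.154,.036],loss="soft_l1",f_scale=.001);print("ring",o.x,np.abs(o.fun).mean())
print("ring by eye",ray(W,(254,151.5),.209),"knobtop",ray(W,(246,153),.235))
print("hub",ray(W,(416,111.5),.216),"post",ray(W,(532,145.5),.250))
h=ray(W,(416,111.5),.216);p=ray(W,(532,145.5),.25);k=o.x[:2]
print("knob-pivot",np.hypot(*(h[:2]-k)),"post-pivot",np.hypot(*(p-h)[:2]),"beam dir",np.degrees(np.arctan2(*(h[:2]-k)[::-1])),"lever dir",np.degrees(np.arctan2(*(p-h)[1::-1])))
for z,n in((.235,"knob"),(.209,"ring")):
  r=.016 if n=="knob" else .036
  C=[[k[0]+r*np.cos(t),k[1]+r*np.sin(t),z] for t in th]
  cv2.polylines(a,[proj(W,C).round().astype(int)],True,(0,0,255),1)
cv2.imwrite("pics/w2b.png",cv2.resize(a[60:240,150:600],None,fx=1.7,fy=1.7,interpolation=2))
E
```

```text
0Traceback (most recent call last):
  File "<stdin>", line 19, in <module>
    return func(*args, **kwargs)
    vector_fun = VectorFunction(
        fun_wrapped,
    ...<6 lines>...
        workers=workers
    )
    self._update_fun()
    ~~~~~~~~~~~~~~~~^^
    self.f = self.fun_wrapped(xp_copy(self.x))
             ~~~~~~~~~~~~~~~~^^^^^^^^^^^^^^^^^
    return np.atleast_1d(self.fun(x))
                         ~~~~~~~~^^^
    return self.f(x, *self.args, **self.kwargs)
           ~~~~~~^^^^^^^^^^^^^^^^^^^^^^^^^^^^^^
  File "<stdin>", line 18, in f
IndexError: too many indices for array: array is 1-dimensional, but 2 were indexed
```

```bash
cat > fit.py <<'E'
from h import *
import pickle
from scipy.optimize import least_squares
W,s=pickle.load(open("w2.pkl","rb"));a=cv2.imread("pics/w2.png").astype(int)
print(a[130,340],a[130,300:310].tolist())
g=((a[...,1]-a[...,2])>20)
pts=[]
for th in np.linspace(0,2*np.pi,180,endpoint=False):
    r=np.arange(36,60,.25);u=(254+r*np.cos(th));v=(151.5+r*np.sin(th))
    m=g[v.round().astype(int),u.round().astype(int)]
    i=np.argmax(m)
    if m[i] and m[i:i+6].all() and i>0:pts.append(ray(W,(u[i],v[i]),.205))
P=np.array(pts);print(len(P))
f=lambda p:np.hypot(P[:,0]-p[0],P[:,1]-p[1])-p[2]
o=least_squares(f,[.535,-.154,.036],loss="soft_l1",f_scale=.001);print("ring",o.x,np.abs(o.fun).mean())
print("ring by eye",ray(W,(254,151.5),.209),"knobtop",ray(W,(246,153),.235))
h=ray(W,(416,111.5),.216);p=ray(W,(532,145.5),.25);k=o.x[:2]
print("hub",h,"post",p)
print("knob-pivot",np.hypot(*(h[:2]-k)),"post-pivot",np.hypot(*(p-h)[:2]),"beam dir",np.degrees(np.arctan2(*(h[:2]-k)[::-1])),"lever dir",np.degrees(np.arctan2(*(p-h)[1::-1])))
a=a.astype(np.uint8)
for z,r in((.235,.016),(.209,.036)):
  C=[[k[0]+r*np.cos(t),k[1]+r*np.sin(t),z] for t in np.linspace(0,6.28,200)]
  cv2.polylines(a,[proj(W,C).round().astype(int)],True,(0,0,255),1)
cv2.imwrite("pics/w2b.png",cv2.resize(a[60:240,150:600],None,fx=1.7,fy=1.7,interpolation=2))
E
python3 fit.py
```

```text
[ 97 126  76] [[99, 128, 79], [99, 128, 79], [100, 129, 80], [100, 129, 79], [98, 128, 78], [98, 128, 77], [99, 129, 79], [98, 128, 78], [99, 128, 78], [98, 127, 78]]
164
ring [ 0.53277197 -0.15217121  0.03864366] 0.00039158606957307953
ring by eye [ 0.53189661 -0.15134307  0.209     ] knobtop [ 0.53232393 -0.15269094  0.235     ]
hub [ 0.55775293 -0.02461096  0.216     ] post [0.61116699 0.0308419  0.25      ]
knob-pivot 0.1299833211248631 post-pivot 0.07699403790103021 beam dir 78.91962558435596 lever dir 46.072874899656625
```

View pics/w2b.png

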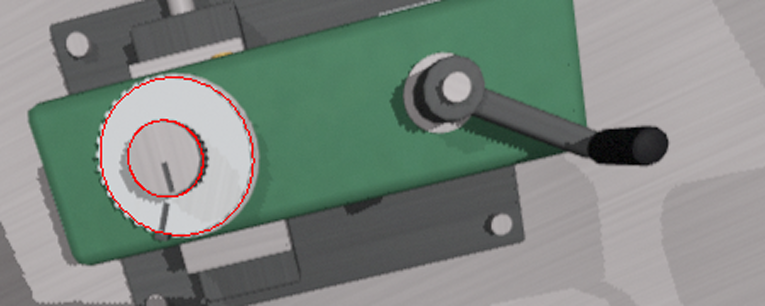

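The overlay fits: knob at (0.5325,−0.1523), 130 mm from the pivot as it should be; post at (0.611,0.031). Moving over the knob and down.

>>> {"method": "step_arm", "body": {"motion": [{"twist":[0,0,0],"xyz":[-2.9,-0.7,-1],"gripper":0.7},{"twist":[0,0,0],"xyz":[-2.9,-0.7,-1],"gripper":0.7},{"twist":[0,0,0],"xyz":[-2.9,-0.7,-1],"gripper":0.7},{"twist":[0,0,0],"xyz":[0,0,-2],"gripper":0.7},{"twist":[0,0,0],"xyz":[0,0,-2.5],"gripper":0.7},{"twist":[0,0,0],"xyz":[0,0,-2],"gripper":0.7},{"twist":[0,0,0],"xyz":[0,0,-1],"gripper":0.7},{"twist":[0,0,0],"xyz":[0,0,-0.8],"gripper":0.7},{"twist":[0,0,0],"xyz":[0,0,-0.5],"gripper":0.7},{"twist":[0,0,0],"xyz":[0,0,0],"gripper":0.7},{"twist":[0,0,0],"xyz":[0,0,0],"gripper":0.7},{"twist":[0,0,0],"xyz":[0,0,0],"gripper":0.7}]}}

```text
t: 3.12
position: [0.5335, -0.1527, 0.2175]
orientation: [0.213, 0.977, -0.0, 0.001]
contact_force: [0.0, 0.2, -0.5]
gripper_width: 0.699
grasp_force: 0.0
```

```bash
cat > s.py <<'E'
from h import *
s=robot.sense();np.set_printoptions(precision=4,suppress=True)
for k in("t","position","contact_force","moment","gripper_width","grasp_force","q"):print(k,s[k])
x,y,z,w=s["orientation"];print("psi",np.degrees(2*np.arctan2(y,x))-90)
E
python3 s.py
```

```text
t 3.1167
position [ 0.5335 -0.1527  0.2175]
contact_force [ 0.0249  0.2204 -0.496 ]
moment [-0.0138 -0.023  -0.067 ]
gripper_width 0.6986890830627173
grasp_force 0.0
q [-0.2814  0.2408  1.7827 -0.      1.1167 -1.4235]
psi 65.44022901658772
```

>>> {"method": "step_arm", "body": {"motion": [{"twist":[0,0,0],"xyz":[-0.05,0,-0.3],"gripper":0.45},{"twist":[0,0,0],"xyz":[0,0,0],"gripper":0.3},{"twist":[0,0,0],"xyz":[0,0,0],"gripper":0.3},{"twist":[0,0,0],"xyz":[0,0,0],"gripper":0.3},{"twist":[0,0,0],"xyz":[0,0,0],"gripper":0.3},{"twist":[0,0,0],"xyz":[0,0,0],"gripper":0.3},{"twist":[0,0,0],"xyz":[0,0,0],"gripper":0.3}], "grip_force": 30}}

```text
t: 3.7
position: [0.5322, -0.1531, 0.2137]
orientation: [0.213, 0.977, -0.0, -0.0]
contact_force: [-2.0, -4.2, 1.4]
gripper_width: 0.337
grasp_force: 30.0
```

```bash
python3 s.py
```

```text
t 3.7
position [ 0.5322 -0.1531  0.2137]
contact_force [-2.03   -4.1513  1.4166]
moment [-0.7099  0.3504  0.0055]
gripper_width 0.3367894179245852
grasp_force 30.000287890434265
q [-0.2823  0.2437  1.788  -0.0011  1.11   -1.4239]
psi 65.43721652663348
```

```bash
cat > m.py <<'E'
from h import *
import sys
M=[]
for i in range(8):
    robot.camera("scene");s=robot.sense();M.append([*s["moment"],*s["contact_force"]])
M=np.array(M);x,y,z,w=s["orientation"]
line=[s["t"],np.degrees(2*np.arctan2(y,x))-90,*s["position"]*1000,M[:,2].mean(),M[:,2].std(),*M.mean(0)]
print(" ".join(f"{v:.3f}" for v in line),"w%.3f"%s["gripper_width"])
E
echo
```

>>> {"method": "step_arm", "body": {"motion": [{"twist":[0,0,-3],"xyz":[-0.02,-0.05,0],"gripper":0.3},{"twist":[0,0,-6],"xyz":[0,0,0],"gripper":0.3},{"twist":[0,0,-6],"xyz":[0,0,0],"gripper":0.3},{"twist":[0,0,-6],"xyz":[0,0,0],"gripper":0.3},{"twist":[0,0,-6],"xyz":[0,0,0],"gripper":0.3},{"twist":[0,0,-3],"xyz":[0,0,0],"gripper":0.3},{"twist":[0,0,0],"xyz":[0,0,0],"gripper":0.3},{"twist":[0,0,0],"xyz":[0,0,0],"gripper":0.3}]}}

```text
t: 4.37
position: [0.5327, -0.1526, 0.2137]
orientation: [0.458, 0.889, 0.001, 0.0]
contact_force: [1.5, 2.4, 1.4]
gripper_width: 0.342
grasp_force: 30.0
```

```bash
python3 m.py
```

```text
4.767 35.472 532.642 -152.652 213.714 -0.119 0.032 0.705 -0.554 -0.119 3.121 3.990 0.285 w0.341
```

>>> {"method": "step_arm", "body": {"motion": [{"twist":[0,0,-2.5],"xyz":[0,0,0],"gripper":0.3},{"twist":[0,0,-2.5],"xyz":[0,0,0],"gripper":0.3},{"twist":[0,0,0],"xyz":[0,0,0],"gripper":0.3},{"twist":[0,0,0],"xyz":[0,0,0],"gripper":0.3}]}}

```text
t: 5.1
position: [0.5328, -0.1526, 0.2137]
orientation: [0.496, 0.868, 0.001, 0.0]
contact_force: [4.5, 4.4, 0.4]
gripper_width: 0.339
grasp_force: 30.0
```

```bash
python3 m.py
```

```text
5.500 30.480 532.747 -152.572 213.741 -0.038 0.030 0.796 -0.703 -0.038 3.878 4.292 0.151 w0.339
```

>>> {"method": "step_arm", "body": {"motion": [{"twist":[0,0,-2.5],"xyz":[0,0,0],"gripper":0.3},{"twist":[0,0,-2.5],"xyz":[0,0,0],"gripper":0.3},{"twist":[0,0,0],"xyz":[0,0,0],"gripper":0.3},{"twist":[0,0,0],"xyz":[0,0,0],"gripper":0.3}]}}

```text
t: 5.83
position: [0.5329, -0.1525, 0.2137]
orientation: [0.534, 0.846, 0.001, 0.0]
contact_force: [4.4, 5.1, -0.2]
gripper_width: 0.342
grasp_force: 30.0
```

```bash
python3 m.py
```

```text
6.233 25.477 532.865 -152.565 213.720 -0.019 0.017 0.860 -0.753 -0.019 4.007 4.631 -0.214 w0.343
```

>>> {"method": "step_arm", "body": {"motion": [{"twist":[0,0,-2.5],"xyz":[0.04,0.05,0],"gripper":0.3},{"twist":[0,0,-2.5],"xyz":[0,0,0],"gripper":0.3},{"twist":[0,0,0],"xyz":[0,0,0],"gripper":0.3},{"twist":[0,0,0],"xyz":[0,0,0],"gripper":0.3}], "grip_force": 50}}

```text
t: 6.57
position: [0.533, -0.1524, 0.2137]
orientation: [0.57, 0.822, 0.0, 0.0]
contact_force: [3.2, 4.4, 0.3]
gripper_width: 0.338
grasp_force: 50.0
```

```bash
python3 m.py
```

```text
6.967 20.533 533.011 -152.466 213.725 -0.000 0.024 0.590 -0.750 -0.000 3.984 3.592 0.311 w0.336
```

>>> {"method": "step_arm", "body": {"motion": [{"twist":[0,0,-2.5],"xyz":[0,0,0],"gripper":0.3},{"twist":[0,0,-2.5],"xyz":[0,0,0],"gripper":0.3},{"twist":[0,0,0],"xyz":[0,0,0],"gripper":0.3},{"twist":[0,0,0],"xyz":[0,0,0],"gripper":0.3}]}}

```text
t: 7.3
position: [0.5332, -0.1524, 0.2138]
orientation: [0.605, 0.796, 0.0, 0.0]
contact_force: [5.4, 3.8, 0.0]
gripper_width: 0.338
grasp_force: 50.0
```

```bash
python3 m.py
```

```text
7.700 15.534 533.144 -152.422 213.725 -0.043 0.027 0.607 -0.828 -0.043 4.561 4.102 -0.261 w0.337
```

>>> {"method": "step_arm", "body": {"motion": [{"twist":[0,0,-2.5],"xyz":[0,0,0],"gripper":0.3},{"twist":[0,0,-2.5],"xyz":[0,0,0],"gripper":0.3},{"twist":[0,0,0],"xyz":[0,0,0],"gripper":0.3},{"twist":[0,0,0],"xyz":[0,0,0],"gripper":0.3}]}}

```text
t: 8.03
position: [0.5332, -0.1524, 0.2137]
orientation: [0.639, 0.769, 0.001, 0.0]
contact_force: [4.6, 3.7, 0.1]
gripper_width: 0.334
grasp_force: 50.0
```

```bash
python3 m.py
```

```text
8.433 10.536 533.254 -152.386 213.733 -0.027 0.018 0.631 -0.920 -0.027 5.194 4.099 -0.803 w0.335
```

>>> {"method": "step_arm", "body": {"motion": [{"twist":[0,0,-2.5],"xyz":[0,0,0],"gripper":0.3},{"twist":[0,0,-2.5],"xyz":[0,0,0],"gripper":0.3},{"twist":[0,0,0],"xyz":[0,0,0],"gripper":0.3},{"twist":[0,0,0],"xyz":[0,0,0],"gripper":0.3}]}}

```text
t: 8.77
position: [0.5334, -0.1524, 0.2137]
orientation: [0.672, 0.74, 0.001, 0.001]
contact_force: [6.0, 4.3, -0.1]
gripper_width: 0.34
grasp_force: 50.0
```

```bash
python3 m.py
```

```text
9.167 5.530 533.385 -152.413 213.746 -0.023 0.032 0.638 -0.975 -0.023 5.767 3.790 -0.948 w0.336
```

>>> {"method": "step_arm", "body": {"motion": [{"twist":[0,0,-2.5],"xyz":[0,0,0],"gripper":0.3},{"twist":[0,0,-2.5],"xyz":[0,0,0],"gripper":0.3},{"twist":[0,0,0],"xyz":[0,0,0],"gripper":0.3},{"twist":[0,0,0],"xyz":[0,0,0],"gripper":0.3}]}}

```text
t: 9.5
position: [0.5335, -0.1524, 0.2137]
orientation: [0.704, 0.71, 0.001, 0.001]
contact_force: [6.1, 4.2, -1.5]
gripper_width: 0.335
grasp_force: 50.0
```

```bash
python3 m.py
```

```text
9.900 0.531 533.506 -152.387 213.755 -0.031 0.028 0.655 -1.087 -0.031 6.050 4.068 -1.325 w0.338
```

>>> {"method": "step_arm", "body": {"motion": [{"twist":[0,0,-2.5],"xyz":[0,0,0],"gripper":0.3},{"twist":[0,0,-2.5],"xyz":[0,0,0],"gripper":0.3},{"twist":[0,0,0],"xyz":[0,0,0],"gripper":0.3},{"twist":[0,0,0],"xyz":[0,0,0],"gripper":0.3}]}}

```text
t: 10.23
position: [0.5336, -0.1524, 0.2137]
orientation: [0.734, 0.679, 0.001, 0.001]
contact_force: [7.0, 4.1, -1.3]
gripper_width: 0.333
grasp_force: 50.0
```

```bash
python3 m.py
```

```text
10.633 -4.471 533.624 -152.430 213.733 -0.032 0.022 0.639 -1.158 -0.032 6.670 3.603 -1.667 w0.337
```

>>> {"method": "step_arm", "body": {"motion": [{"twist":[0,0,-2.5],"xyz":[0,0,0],"gripper":0.3},{"twist":[0,0,-2.5],"xyz":[0,0,0],"gripper":0.3},{"twist":[0,0,0],"xyz":[0,0,0],"gripper":0.3},{"twist":[0,0,0],"xyz":[0,0,0],"gripper":0.3}]}}

```text
t: 10.97
position: [0.5338, -0.1524, 0.2137]
orientation: [0.763, 0.646, 0.001, 0.001]
contact_force: [7.4, 4.2, -2.3]
gripper_width: 0.338
grasp_force: 50.0
```

```bash
python3 m.py; python3 - <<'E'
from h import *
a=robot.camera("scene");cv2.imwrite("pics/sc2.png",cv2.resize(a[220:390,190:390],None,fx=3.5,fy=3.5,interpolation=2))
E
```

```text
11.367 -9.470 533.764 -152.443 213.752 -0.027 0.027 0.609 -1.227 -0.027 7.337 3.722 -2.274 w0.338
```

View pics/sc2.png

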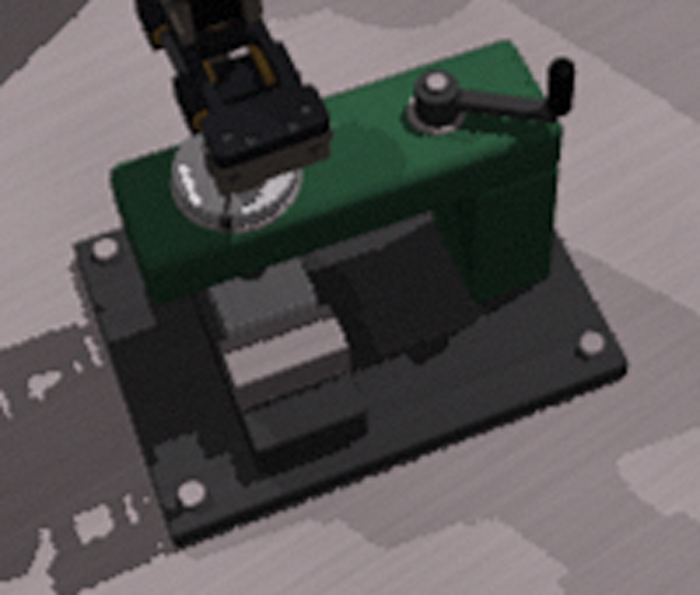

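The crop shows the gripper on the knob, clear of the ring; the quill is mostly hidden under the head (≈(255,272)). Baseline moment ≈ −0.03; continuing.

>>> {"method": "step_arm", "body": {"motion": [{"twist":[0,0,-2.5],"xyz":[0,0,0],"gripper":0.3},{"twist":[0,0,-2.5],"xyz":[0,0,0],"gripper":0.3},{"twist":[0,0,0],"xyz":[0,0,0],"gripper":0.3},{"twist":[0,0,0],"xyz":[0,0,0],"gripper":0.3}]}}

```text
t: 11.75
position: [0.5339, -0.1525, 0.2138]
orientation: [0.791, 0.612, 0.001, 0.001]
contact_force: [7.9, 4.9, -3.3]
gripper_width: 0.337
grasp_force: 50.0
```

```bash
python3 m.py
```

```text
12.150 -14.469 533.894 -152.438 213.758 -0.035 0.024 0.587 -1.302 -0.035 7.711 3.496 -2.132 w0.337
```

>>> {"method": "step_arm", "body": {"motion": [{"twist":[0,0,-2.5],"xyz":[0,0,0],"gripper":0.3},{"twist":[0,0,-2.5],"xyz":[0,0,0],"gripper":0.3},{"twist":[0,0,0],"xyz":[0,0,0],"gripper":0.3},{"twist":[0,0,0],"xyz":[0,0,0],"gripper":0.3}]}}

```text
t: 12.48
position: [0.534, -0.1525, 0.2138]
orientation: [0.817, 0.577, 0.001, 0.001]
contact_force: [7.8, 3.5, -3.6]
gripper_width: 0.336
grasp_force: 50.0
```

```bash
python3 m.py
```

```text
12.883 -19.465 534.014 -152.498 213.755 -0.006 0.029 0.569 -1.375 -0.006 8.147 3.763 -2.742 w0.338
```

>>> {"method": "step_arm", "body": {"motion": [{"twist":[0,0,-2.5],"xyz":[0,0,0],"gripper":0.3},{"twist":[0,0,-2.5],"xyz":[0,0,0],"gripper":0.3},{"twist":[0,0,0],"xyz":[0,0,0],"gripper":0.3},{"twist":[0,0,0],"xyz":[0,0,0],"gripper":0.3}]}}

```text
t: 13.22
position: [0.5341, -0.1525, 0.2137]
orientation: [0.841, 0.541, 0.001, 0.001]
contact_force: [8.8, 4.0, -3.0]
gripper_width: 0.336
grasp_force: 50.0
```

```bash
python3 m.py
```

```text
13.617 -24.461 534.132 -152.559 213.787 0.052 0.032 0.538 -1.432 0.052 8.569 2.967 -3.347 w0.338
```

```bash
python3 m.py; python3 m.py
```

```text
14.017 -24.463 534.091 -152.561 213.749 0.042 0.024 0.541 -1.449 0.042 8.567 3.369 -3.641 w0.335
14.417 -24.463 534.093 -152.553 213.742 0.048 0.028 0.521 -1.450 0.048 8.563 3.015 -3.401 w0.335
```

>>> {"method": "step_arm", "body": {"motion": [{"twist":[0,0,-2.5],"xyz":[0,0,0],"gripper":0.3},{"twist":[0,0,-2.5],"xyz":[0,0,0],"gripper":0.3},{"twist":[0,0,0],"xyz":[0,0,0],"gripper":0.3},{"twist":[0,0,0],"xyz":[0,0,0],"gripper":0.3}]}}

```text
t: 14.75
position: [0.5342, -0.1526, 0.2138]
orientation: [0.864, 0.504, 0.001, 0.001]
contact_force: [8.3, 3.6, -4.1]
gripper_width: 0.338
grasp_force: 50.0
```

```bash
python3 m.py;python3 m.py
```

```text
15.150 -29.461 534.250 -152.605 213.774 0.078 0.020 0.481 -1.519 0.078 8.985 2.930 -3.461 w0.335
15.550 -29.460 534.226 -152.639 213.784 0.063 0.025 0.470 -1.529 0.063 9.296 3.154 -3.617 w0.337
```

Readings: touch after psi −14.5°, rise now ≈0.10 N m; the force must lie in 6.8–12.4 N. Releasing and going up.

>>> {"method": "step_arm", "body": {"motion": [{"twist":[0,0,0],"xyz":[0,0,0],"gripper":0.6},{"twist":[0,0,0],"xyz":[0,0,0],"gripper":0.6},{"twist":[0,0,0],"xyz":[0,0,0],"gripper":0.6},{"twist":[0,0,0],"xyz":[0,0,0],"gripper":0.6},{"twist":[0,0,0],"xyz":[0,0,1.5],"gripper":0.6},{"twist":[0,0,0],"xyz":[0,0,2.5],"gripper":0.6},{"twist":[0,0,0],"xyz":[0,0,3],"gripper":0.6},{"twist":[0,0,0],"xyz":[0,0,3],"gripper":0.6},{"twist":[0,0,-2.4],"xyz":[1.3,3.05,0],"gripper":0.6},{"twist":[0,0,-2.4],"xyz":[1.3,3.05,0],"gripper":0.6},{"twist":[0,0,-2.4],"xyz":[1.3,3.05,0],"gripper":0.6},{"twist":[0,0,-2.4],"xyz":[1.3,3.05,0],"gripper":0.6},{"twist":[0,0,-2.4],"xyz":[1.3,3.05,0],"gripper":0.6},{"twist":[0,0,-2.4],"xyz":[1.3,3.05,0],"gripper":0.6},{"twist":[0,0,0],"xyz":[0,0,0],"gripper":0.6},{"twist":[0,0,0],"xyz":[0,0,0],"gripper":0.6}]}}

```text
t: 16.88
position: [0.6105, 0.0315, 0.3131]
orientation: [0.92, 0.392, -0.001, 0.0]
contact_force: [-1.4, -0.4, -0.1]
gripper_width: 0.601
grasp_force: 0.0
```

```bash
python3 s.py; python3 - <<'E'
from h import *
W=robot.camera_info("wrist");a=robot.camera("wrist");cv2.imwrite("pics/w3.png",a)
for P in((.533,-.152,.235),(.558,-.0246,.216),(.6105,.030,.25)):print(proj(W,P))
E
```

```text
t 16.8833
position [0.6105 0.0315 0.3131]
contact_force [-1.448  -0.4305 -0.1289]
moment [-0.0181  0.1128 -0.0006]
gripper_width 0.6013224225939979
grasp_force 0.0
q [ 0.0494  0.2568  1.547  -0.0004  1.339   0.8136]
psi -43.78121698684387
[[408.18237988 459.70187057]]
[[326.03780849 333.37029873]]
[[326.71609148 258.07260385]]
```

View pics/w3.png

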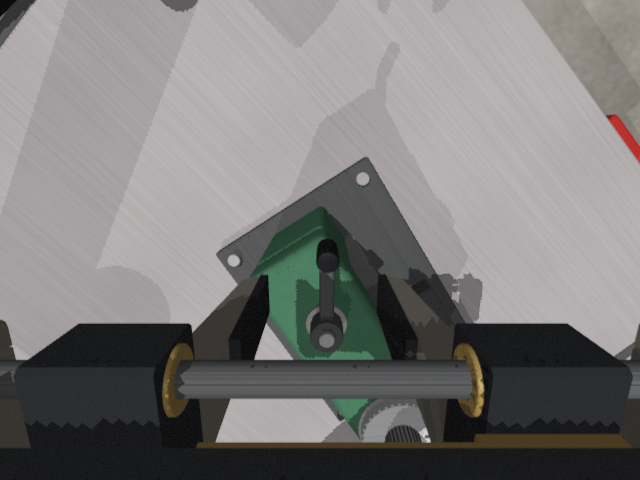

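The post top is at (328,256), centred between the fingers as predicted. Descending, narrowing, and computing arc steps.

>>> {"method": "step_arm", "body": {"motion": [{"twist":[0,0,0],"xyz":[0,0,-3],"gripper":0.6},{"twist":[0,0,0],"xyz":[0,0,-2.5],"gripper":0.6},{"twist":[0,0,0],"xyz":[0,0,-2],"gripper":0.6},{"twist":[0,0,0],"xyz":[0,0,-1.2],"gripper":0.6},{"twist":[0,0,0],"xyz":[0,0,-0.4],"gripper":0.25},{"twist":[0,0,0],"xyz":[0,0,0],"gripper":0.25},{"twist":[0,0,0],"xyz":[0,0,0],"gripper":0.25},{"twist":[0,0,0],"xyz":[0,0,0],"gripper":0.25}], "grip_force": 10}}

```text
t: 17.6
position: [0.6114, 0.0301, 0.2241]
orientation: [0.92, 0.391, 0.001, 0.0]
contact_force: [0.4, -0.4, 0.7]
gripper_width: 0.33
grasp_force: 0.0
```

```bash
python3 s.py; python3 - <<'E'
import numpy as np
a=np.radians(46.1+6*np.arange(14));P=7.5*np.c_[np.cos(a),np.sin(a)];print(np.diff(P,axis=0).round(2).tolist())
E
```

```text
t 17.6
position [0.6114 0.0301 0.2241]
contact_force [ 0.3652 -0.3582  0.6877]
moment [-0.071   0.1074 -0.003 ]
gripper_width 0.32974351873966296
grasp_force 0.0
q [ 0.0469  0.3232  1.6541 -0.0001  1.1621  0.8145]
psi -43.98022081482285
[[-0.59, 0.51], [-0.64, 0.45], [-0.69, 0.38], [-0.72, 0.31], [-0.75, 0.23], [-0.77, 0.15], [-0.78, 0.07], [-0.78, -0.02], [-0.78, -0.1], [-0.76, -0.18], [-0.74, -0.26], [-0.71, -0.33], [-0.67, -0.41]]
```

>>> {"method": "step_arm", "body": {"motion": [{"twist":[0,0,6],"xyz":[-0.59,0.51,0],"gripper":0.25},{"twist":[0,0,6],"xyz":[-0.64,0.45,0],"gripper":0.25},{"twist":[0,0,6],"xyz":[-0.69,0.38,0],"gripper":0.25},{"twist":[0,0,6],"xyz":[-0.72,0.31,0],"gripper":0.25},{"twist":[0,0,6],"xyz":[-0.75,0.23,0],"gripper":0.25},{"twist":[0,0,6],"xyz":[-0.77,0.15,0],"gripper":0.25},{"twist":[0,0,6],"xyz":[-0.78,0.07,0],"gripper":0.25},{"twist":[0,0,6],"xyz":[-0.78,-0.02,0],"gripper":0.25},{"twist":[0,0,0],"xyz":[0,0,0],"gripper":0.25},{"twist":[0,0,0],"xyz":[0,0,0],"gripper":0.25}]}}

```text
t: 18.43
position: [0.5539, 0.0513, 0.2237]
orientation: [0.683, 0.73, 0.001, 0.001]
contact_force: [0.1, 0.6, -0.1]
gripper_width: 0.25
grasp_force: 0.0
```

>>> {"method": "step_arm", "body": {"motion": [{"twist":[0,0,3],"xyz":[-0.39,-0.04,0],"gripper":0.25},{"twist":[0,0,3],"xyz":[-0.39,-0.06,0],"gripper":0.25},{"twist":[0,0,0],"xyz":[0,0,0],"gripper":0.25},{"twist":[0,0,0],"xyz":[0,0,0],"gripper":0.25}]}}

```text
t: 18.77
position: [0.5465, 0.0504, 0.2233]
orientation: [0.644, 0.765, 0.001, 0.001]
contact_force: [1.4, 0.8, 2.5]
gripper_width: 0.248
grasp_force: 1.0
```

```bash
python3 s.py
```

```text
t 18.7667
position [0.5465 0.0504 0.2233]
contact_force [1.4419 0.7956 2.4505]
moment [-0.0224 -0.3183  0.0257]
gripper_width 0.24766649333863852
grasp_force 1.049131192266941
q [ 0.0891  0.2253  1.7892  0.0002  1.1254 -0.0822]
psi 9.80883375764813
```

>>> {"method": "step_arm", "body": {"motion": [{"twist":[0,0,3],"xyz":[-0.38,-0.08,0],"gripper":0.25},{"twist":[0,0,3],"xyz":[-0.38,-0.1,0],"gripper":0.25},{"twist":[0,0,0],"xyz":[0,0,0],"gripper":0.25},{"twist":[0,0,0],"xyz":[0,0,0],"gripper":0.25}]}}

```text
t: 19.1
position: [0.5385, 0.0486, 0.2229]
orientation: [0.603, 0.798, 0.0, 0.0]
contact_force: [1.7, -0.2, 1.8]
gripper_width: 0.249
grasp_force: 1.2
```

```bash
python3 s.py
```

```text
t 19.1
position [0.5385 0.0486 0.2229]
contact_force [ 1.6898 -0.1799  1.8155]
moment [ 0.1458 -0.3908  0.0426]
gripper_width 0.24930287069093812
grasp_force 1.16846714168787
q [ 0.087   0.2134  1.8056  0.0002  1.1219 -0.1891]
psi 15.813218611968281
```

>>> {"method": "step_arm", "body": {"motion": [{"twist":[0,0,2],"xyz":[-0.25,-0.08,0],"gripper":0.25},{"twist":[0,0,2],"xyz":[-0.25,-0.08,0],"gripper":0.25},{"twist":[0,0,0],"xyz":[0,0,0],"gripper":0.25}]}}

```text
t: 19.35
position: [0.5334, 0.0469, 0.2228]
orientation: [0.574, 0.819, 0.0, 0.0]
contact_force: [1.3, 0.8, 2.0]
gripper_width: 0.247
grasp_force: 1.1
```

>>> {"method": "step_arm", "body": {"motion": [{"twist":[0,0,1],"xyz":[-0.12,-0.05,0],"gripper":0.25},{"twist":[0,0,1],"xyz":[-0.12,-0.05,0],"gripper":0.25},{"twist":[0,0,0],"xyz":[0,0,0],"gripper":0.25}]}}

```text
t: 19.6
position: [0.5322, 0.0463, 0.2229]
orientation: [0.559, 0.829, 0.001, 0.001]
contact_force: [7.8, 2.2, 0.3]
gripper_width: 0.252
grasp_force: 4.2
```

```bash
python3 s.py
```

```text
t 19.6
position [0.5322 0.0463 0.2229]
contact_force [7.8217 2.1893 0.3313]
moment [ 0.4596 -1.3513  0.0172]
gripper_width 0.2515279386246326
grasp_force 4.246896207332611
q [ 0.0835  0.2015  1.8208  0.0006  1.1158 -0.301 ]
psi 22.012094927840693
```

Force jumped to 8 N: stop reached. One more small push to make sure.

>>> {"method": "step_arm", "body": {"motion": [{"twist":[0,0,0],"xyz":[-0.1,-0.04,0],"gripper":0.25},{"twist":[0,0,0],"xyz":[-0.05,-0.02,0],"gripper":0.25},{"twist":[0,0,0],"xyz":[0,0,0],"gripper":0.25},{"twist":[0,0,0],"xyz":[0,0,0],"gripper":0.25}]}}

```text
t: 19.93
position: [0.5321, 0.0462, 0.223]
orientation: [0.56, 0.829, 0.002, 0.002]
contact_force: [13.9, 5.8, -4.7]
gripper_width: 0.252
grasp_force: 7.2
```

```bash
python3 s.py
```

```text
t 19.9333
position [0.5321 0.0462 0.223 ]
contact_force [13.9071  5.7771 -4.7112]
moment [ 0.8365 -2.1877  0.0209]
gripper_width 0.25179865276895935
grasp_force 7.210414409637451
q [ 0.0829  0.1998  1.8228  0.0014  1.1129 -0.3008]
psi 21.95115931385928
```

>>> {"method": "step_arm", "body": {"motion": [{"twist":[0,0,0],"xyz":[0.15,0.06,0],"gripper":0.5},{"twist":[0,0,0],"xyz":[0,0,0],"gripper":0.5},{"twist":[0,0,0],"xyz":[0,0,0],"gripper":0.5},{"twist":[0,0,0],"xyz":[0,0,1],"gripper":0.5},{"twist":[0,0,0],"xyz":[0,0,3],"gripper":0.5},{"twist":[0,0,0],"xyz":[0,0,3],"gripper":0.5},{"twist":[0,0,0],"xyz":[0,0,3],"gripper":0.5},{"twist":[0,0,0],"xyz":[2,-1,2],"gripper":0.5},{"twist":[0,0,0],"xyz":[3.5,-2,0],"gripper":0.5},{"twist":[0,0,0],"xyz":[3.5,-2,0],"gripper":0.5},{"twist":[0,0,0],"xyz":[3.5,-2,0],"gripper":0.5},{"twist":[0,0,0],"xyz":[0,0,0],"gripper":0.5},{"twist":[0,0,0],"xyz":[0,0,0],"gripper":0.5},{"twist":[0,0,0],"xyz":[0,0,0],"gripper":0.5}]}}

```text
t: 21.1
position: [0.6548, -0.0242, 0.3425]
orientation: [0.559, 0.829, -0.0, -0.001]
contact_force: [0.4, 0.4, 0.5]
gripper_width: 0.499
grasp_force: 0.0
```

```bash
python3 - <<'E'
from h import *
W=robot.camera_info("wrist");a=robot.camera("wrist")
for x,y,z in((.5335,-.152,.209),(.558,-.0246,.216)):
    cv2.circle(a,tuple(proj(W,(x,y,z))[0].round().astype(int).tolist()),2,(0,0,255),-1)
cv2.imwrite("pics/w4.png",a)
# expected: mark where it was (from w2 pixel 247,188), lever direction at stop
import pickle
W0,_=pickle.load(open("w2.pkl","rb"));m=ray(W0,(247,188),.209);print("mark0",m,proj(W,m))
print(robot.sense()["t"],robot.sense()["position"])
for z in(.25,):
  for d in(100,104,108,112):print(d,proj(W,(.558+.075*np.cos(np.radians(d)),-.0246+.075*np.sin(np.radians(d)),z)))
E
```

```text
mark0 [ 0.55527462 -0.16996986  0.209     ] [[168.40028518 336.2105946 ]]
21.15 [ 0.65457953 -0.02378967  0.34286867]
100 [[215.57423312  94.00184137]]
104 [[207.95442822  92.5976733 ]]
108 [[200.29367513  91.7589008 ]]
112 [[192.63786051  91.49141934]]
```

View pics/w4.png

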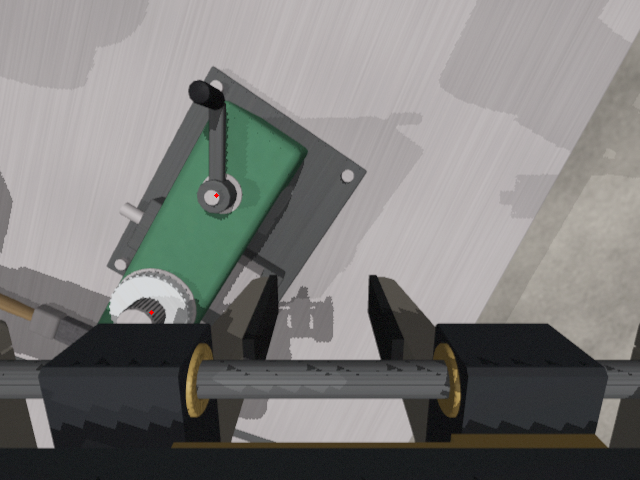

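The post top is now at (199,91), at 108° (about 62° of swing, the stop). The arm is clear of everything.

```bash
python3 -c "
from bench import robot
print(robot.job_done())"
```

```text
the job is handed in; nothing more can be done
None
```

I fed the quill down with the inner knob to an estimated 7–12 N on the plate, swung the lever to its stop, and left the arm clear. The job is handed in at about 21 s; the tool gave no verdict, the foot force is inferred from the felt moment, and the ring mark was out of view at the end (the fingertips stayed about 4 mm above the ring).

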